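# Hold a belt grinder's tension arm against its stop

## Task

The old belt is off this bench belt grinder and a new one is to be slipped on. Take the rubber belt-cleaning stick off the grinder's bar, where it blocks the tension arm, and lay it flat in the wooden tray; then swing the sprung tension arm forward by its handle all the way to its stop and keep it there: finish while still holding the handle, with the arm against the stop. Leave the cup, mallet and jar where they are.

Things in the scene. Friction and masses are not known exactly. Their poses are not given: they have to be found in the camera images.
- grinder: Grey bench belt grinder, bolted down. Origin: on the bench top, straight below the tension arm's pivot; x forward (from the post towards the black-tyred contact wheel), y along the wheel axles, towards the motor, z up. Base plate 12 mm thick: x -145 to 255, y -75 to 75 mm, and under the motor to y 215 mm. Post 44 mm square at the origin.
- pivot_mid (a point): Middle of the tension arm's pivot, on top of the post between two cheeks (reaching x 22, z 166 mm): grinder x 0, y 0, z 140 mm. The pivot axis is the grinder's y; a coil spring sits round the pin on the +y side. The stop screw stands on the bar in front of the post at grinder x 34 mm, to z 130 mm.
- bar_top (a point): Point on the flat top of the grinder's steel bar, 130 mm forward of the pivot axis (grinder x 130, y 0, z 118 mm). The bar is 40 mm wide and 40 mm high and runs level along grinder x from the post to x 272 mm.
- motor_end (a point): Centre of the motor's outer end (grinder x -70, y 212, z 80 mm). The motor is a cylinder of 125 mm diameter lying along grinder y, from y 30 to 212 mm; its drive wheel (100 mm dia., same axis) fills y -26 to -78 mm.
- contact_wheel (a point): Centre of the fixed contact wheel with black rubber tyre at the front of the bar (grinder x 250, y -52, z 98 mm): 100 mm diameter, 52 mm wide.
- tension_arm (a joint): Swing of the tension arm (rad): 0 at rest, leaning 0.21 forward of upright; grows forward and down to 1.32 at the stop, almost level. Handle axis, 170 mm from the pivot, at value q: grinder x = 170 sin(0.21+q), z = 140 + 170 cos(0.21+q) mm. Push at the handle about 4 N at rest, 12 N at the stop; let go, it springs back. Idler wheel (60 mm dia., y -26 to -78) 125 mm from pivot.
- tension_handle: Black round handle, 22 mm dia. and 86 mm long, sticking out from the end of the tension arm on the motor side (grinder y 13 to 99 mm) and turning freely on its spindle. Origin: middle of the handle on its axis (grinder y 56 mm); y along the axis.
- stick: Belt-cleaning stick: tan rubber bar 180 x 40 x 40 mm with a card sleeve round one end, 0.28 kg give or take a third. Lies across the grinder's bar, in front of the post, at about 130 mm from the pivot and under the swing of the tension arm. Origin at its centre; x along its length.
- tray: Shallow wooden tray, fixed to the bench, 260 (x) x 130 (y) x 30 mm high outside, walls and floor 8 mm. Origin: centre of its underside; x along its length, z up.
- coffee_cup: Paper coffee cup with black lid, 87 mm dia., 117 mm high, beyond the work. Origin: centre of its base. To be left alone.
- mallet: Wooden mallet lying on the bench between robot and tray: head 100 mm long (y), 52 mm dia., handle reaching 180 mm from it to -x. Origin: under the middle of the head. To be left alone.
- glue_jar: Jar with steel lid, 70 mm dia., 85 mm high, beyond the tray. Origin: centre of its base. To be left alone.
Not all that is in view belongs to the job. Several things have the shape of the stick; the one meant has the colours described above.

How it is judged:
By the outcome, as a careful person would: the job done as asked, in the order asked, and still so for the second after the job is handed in, while the arm keeps its last pose, push and grip.
It also fails if it takes over 64 s, if anything falls off the work surface, if the arm or the gripper's body presses on something with over 40 N, if the wrist force passes 120 N, or if a joint passes its speed limit or range.

## Robot

A 7-joint arm with a two-finger parallel gripper is mounted at the origin on the work surface. World frame = base frame: x ahead of the robot, y to its left, z up, the work surface at z = 0. Lengths are in m, angles in rad, forces in N, time in s.
With the tool pointing down it reaches from about 0.35 to 0.9 m from the base axis. Payload 19.9 kg.
Tool frame: the origin (TCP) lies at the very end of the fingers, on their centre line; the grasp point (between the pads) lies 19 mm behind it; z points along the fingers, x is the direction in which the jaws open and shut, and the axes are right-handed (so a half turn about z gives the same grasp; the last joint's range is limited). The gripper opens to 85 mm and grips with 20 to 120 N. Pads are 22 mm wide; open, the fingers measure 114 mm over their backs; the gripper's body (76 mm by 85 mm) begins 54 mm behind the grasp point. The pads swing forward as they close: fully open they stand 13 mm farther back than shut.
Start: joints at [1.173, 0.417, -0.01, 1.614, 0.005, 1.111, -0.053], TCP at [0.218, -0.586, 0.231] pointing down, gripper open.
Joint ranges: [-2.81, 2.81], [-0.39, 2.02], [-1.27, 1.25], [0.06, 2.57], [-1.19, 4.33], [0.19, 2], [-2.82, 2.82]. Speed limits (rad/s): [1.89, 1.89, 2.39, 2.39, 3.01, 3.01, 3.01].

## Interface

Orientations are given as a unit quaternion [w, x, y, z].
In Python, from bench import robot, cams, order gives the robot as it stands. The module is installed in compiled form; this text tells all that it offers.
- The arm moves only by the tool jog_arm, never from a script. Its argument "increments" is a list of rows, each a list of 2 entries, a list of its own where there are three numbers: the shift along the tool's x, y, z in cm, then the turn about the tool's z in rad. A call has 1 to 8 rows; each row shifts and turns the commanded pose from where the row before left it, along the tool's axes as they then stand; what a row does not reach is not made up. A row lasts 1/10 s, in which the tool goes at most 50 mm and 8.59 degrees, less where a joint would pass 70% of its speed; a pose out of reach is approached as far as the arm can. A call is refused whole if a number of a shift passes 5 or a number of a turn 0.15, either way. A call with a gripper value outside its range is refused whole. "jaw" is the opening in per cent of the stroke, from 0 (shut) to 100 (fully open), set as the call begins (left out, the last holds). The fingers move at their own pace and stop on an object; "newtons" is the grip in N (left out, the last holds). Time passes only in rows, so rows that do not move let the fingers close. It gives the time, the measured TCP pose, the force and the opening at its end, in the units of the state.
- robot.get_state(): the state, without advancing time (a new reading comes with each control period).
- cams.grab_frame(name): name is "scene" or "top" or "wrist"; returns (picture, depth): 384x512x3 uint8, red, green, blue; 384x512 float32, m along the optical axis (not along the pixel's ray), 0 where there is no reading.
- cams.camera_model(name): a dict with "camera_matrix" (3x3 intrinsics, pixels), "cam_to_world" (4x4, takes a point from camera to world coordinates). Camera axes: x right, y up, looking along -z (the intrinsics and any distortion apply to the point x, -y, -z); pixel columns grow to the right and rows downward; lengths in m; the calibration is good to about 2 mm. The wrist camera is an equidistant fisheye: a pixel r from the principal point sees the ray r / f radians off the axis. A picture is of the moment at which its call begins: read the wrist's pose just before it. camera_model takes no time and is no camera call; for the wrist camera it gives the pose at the moment of the call.
- order.finish_job(): hands the job in, once; it reports no verdict.
The state is a dict: "clock": time; "joints": joint angles; "dq": joint speeds; "joint_efforts": joint torques, N m; "tool_pos": TCP position; "orientation": TCP orientation; "ft_force": force on the tool from outside, world axes, zero at the start; "torque": the same for the moment, N m; "grip_width": opening from 0.0 (shut) to 1.0 (fully open).
Only numpy, scipy, OpenCV 4.12 (cv2) and the standard library are available. Lean on these libraries where they do the work, as an engineer would, in place of code of your own. Each camera call takes 0.05 s, during which the arm holds its last target.

## Working session

There is one attempt and no reset: what is moved stays moved. The work goes in short steps, Python scripts to look and compute and a tool call to move; the robot and the scene stay as the last step left them, time stands still between calls to the robot, and variables do not carry over. Pictures are saved under pics/ and viewed, and the job is handed in when it is done.

Besides the shell and the picture viewer there is one more tool, called after "Call:" by a JSON object that holds its "fn" and its "kwargs". jog_arm: Moves the arm, as the interface text tells. Its arguments: {"type":"object","properties":{"increments":{"type":"array"},"jaw":{"type":"number"},"newtons":{"type":"number"}},"required":["increments"]}

```bash
mkdir -p pics; cat > h.py <<'E'
import numpy as np, cv2
from bench import robot, cams, order
from scipy.spatial.transform import Rotation as R
def Rq(q): return R.from_quat([q[1],q[2],q[3],q[0]]).as_matrix()
def save(name,fn,img): cv2.imwrite('pics/'+fn,img[:,:,::-1])
def world(depth,m):
    K=np.array(m['camera_matrix']);T=np.array(m['cam_to_world'])
    v,u=np.mgrid[0:depth.shape[0],0:depth.shape[1]]
    x=(u-K[0,2])/K[0,0]*depth; y=(v-K[1,2])/K[1,1]*depth
    P=np.stack([x,-y,-depth,np.ones_like(depth)],-1)
    return (P@T.T)[...,:3]
def grab(n):
    im,d=cams.grab_frame(n);m=cams.camera_model(n);return im,d,m
E
python3 - <<'E'
from h import *
for n in ['scene','top']:
    im,d,m=grab(n); save(n,n+'0.png',cv2.resize(im,(800,600),interpolation=cv2.INTER_CUBIC)); np.savez(n+'0.npz',im=im,d=d,K=m['camera_matrix'],T=m['cam_to_world'])
    print(n,np.round(m['camera_matrix'],1).tolist(),np.round(m['cam_to_world'],3).tolist(), (d==0).mean())
s=robot.get_state(); print({k:np.round(v,3).tolist() for k,v in s.items()})
E
```

```text
scene [[364.3, 0.0, 261.5], [0.0, 364.3, 189.5], [0.0, 0.0, 1.0]] [[0.832, -0.429, 0.352, 1.002], [0.554, 0.652, -0.518, -0.678], [-0.008, 0.626, 0.78, 1.134], [0.0, 0.0, 0.0, 1.0]] 0.0039011637369791665
top [[369.1, 0.0, 258.2], [0.0, 369.1, 189.7], [0.0, 0.0, 1.0]] [[-0.119, 0.97, -0.214, 0.307], [-0.993, -0.117, 0.019, -0.037], [-0.006, 0.215, 0.977, 1.356], [0.0, 0.0, 0.0, 1.0]] 0.003941853841145833
{'clock': 0.1, 'joints': [1.172, 0.418, -0.01, 1.614, 0.005, 1.111, -0.053], 'dq': [0.001, -0.001, 0.001, -0.002, -0.001, -0.0, 0.001], 'joint_efforts': [0.0, -86.583, 0.68, -43.564, 0.019, 0.005, -0.0], 'tool_pos': [0.218, -0.585, 0.231], 'orientation': [-0.0, 0.821, -0.57, -0.0], 'ft_force': [-0.969, -0.236, -0.145], 'torque': [0.013, -0.003, -0.008], 'grip_width': 0.999}
```

View pics/scene0.png

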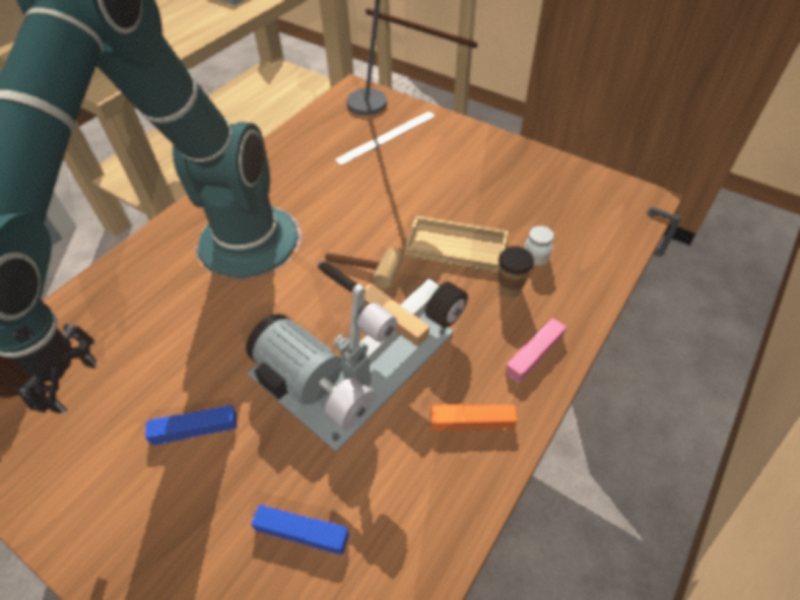

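View pics/top0.png

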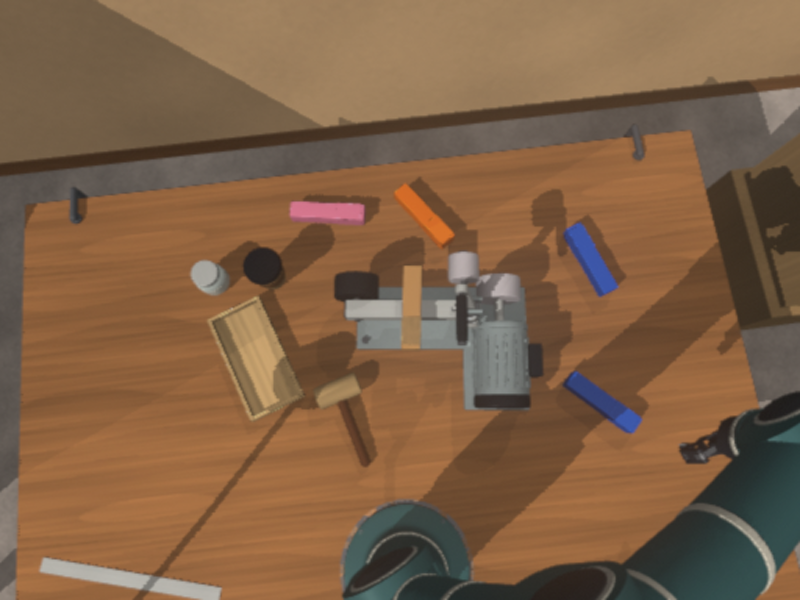

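```bash
cat > m1.py <<'E'
from h import *
z=np.load('top0.npz'); m=dict(camera_matrix=z['K'],cam_to_world=z['T']); P=world(z['d'],m); im=z['im']
hsv=cv2.cvtColor(im,cv2.COLOR_RGB2HSV)
c=im[150:245,200:360]; save('','crop1.png',cv2.resize(c,None,fx=5,fy=5,interpolation=cv2.INTER_CUBIC))
def rect(mask,name):
    q=P[mask]; (c,s,a)=cv2.minAreaRect(q[:,:2].astype(np.float32))
    print(name,len(q),'c',np.round(c,4),'size',np.round(s,4),'ang',round(a,2),'z',np.round(np.percentile(q[:,2],[5,50,95]),4))
print('table z',np.round([P[300,100,2],P[100,50,2],P[230,200,2]],4), 'hsv stick',hsv[180,264],hsv[215,264])
roi=np.zeros(im.shape[:2],bool); roi[160:230,250:280]=1
st=roi&(P[...,2]>0.15)&(P[...,2]<0.17)&(hsv[...,1]>60)
rect(st,'stick')
n,l,s,ce=cv2.connectedComponentsWithStats(st.astype(np.uint8)); print(s[1:],ce[1:])
roi=np.zeros_like(roi); roi[185:210,218:300]=1
b=roi&(abs(P[...,2]-0.118)<0.006)&(hsv[...,1]<60); rect(b,'bar')
roi=np.zeros_like(roi); roi[180:275,125:198]=1
t=roi&(abs(P[...,2]-0.03)<0.006); rect(t,'trayrim')
t=roi&(P[...,2]>0.004)&(P[...,2]<.036)&(hsv[...,2]>0); rect(t,'tray')
roi=np.zeros_like(roi); roi[170:235,283:345]=1
h=roi&(P[...,2]>0.28); rect(h,'handle')
roi=np.zeros_like(roi); roi[235:302,200:240]=1
rect(roi&(P[...,2]>0.012),'mallet'); 
rect(roi&(P[...,2]>0.03),'mallet head')
roi=np.zeros_like(roi); roi[205:265,290:345]=1
rect(roi&(P[...,2]>0.1),'motor')
roi=np.zeros_like(roi); roi[150:190,155:185]=1
rect(roi&(P[...,2]>0.1),'cup')
roi=np.zeros_like(roi); roi[160:190,118:150]=1
rect(roi&(P[...,2]>0.07),'jar')
E
python3 m1.py
```

```text
table z [-0.0007 -0.6651  0.0026] hsv stick [ 15 134 184] [ 16 114 159]
stick 638 c [ 0.5473 -0.0742] size [0.0396 0.1796] ang 82.19 z [0.1546 0.1587 0.1625]
[[257 170  13  54 638]] [[263.15047022 196.14890282]]
bar 651 c [ 0.5646 -0.0521] size [0.2404 0.0628] ang 82.89 z [0.1137 0.118  0.1221]
trayrim 534 c [0.5236 0.297 ] size [0.3319 0.1848] ang 5.99 z [0.0256 0.0306 0.0349]
tray 3280 c [0.5108 0.3099] size [0.2701 0.3526] ang 85.23 z [0.0045 0.0093 0.0319]
handle 441 c [ 0.4426 -0.129 ] size [0.0639 0.3218] ang 67.02 z [0.2843 0.3131 0.3198]
mallet 730 c [0.3428 0.0823] size [0.2086 0.1354] ang 40.27 z [0.0204 0.0408 0.0549]
mallet head 513 c [0.3529 0.0714] size [0.2025 0.1193] ang 36.49 z [0.0314 0.0471 0.0563]
motor 2158 c [ 0.4066 -0.187 ] size [0.1941 0.3039] ang 0.99 z [0.1066 0.1335 0.3106]
cup 476 c [0.5204 0.1092] size [0.5157 0.0837] ang 38.67 z [0.1114 0.1175 0.122 ]
jar 250 c [0.5219 0.1745] size [0.6    0.0597] ang 50.08 z [0.079  0.086  0.0912]
```

View pics/crop1.png

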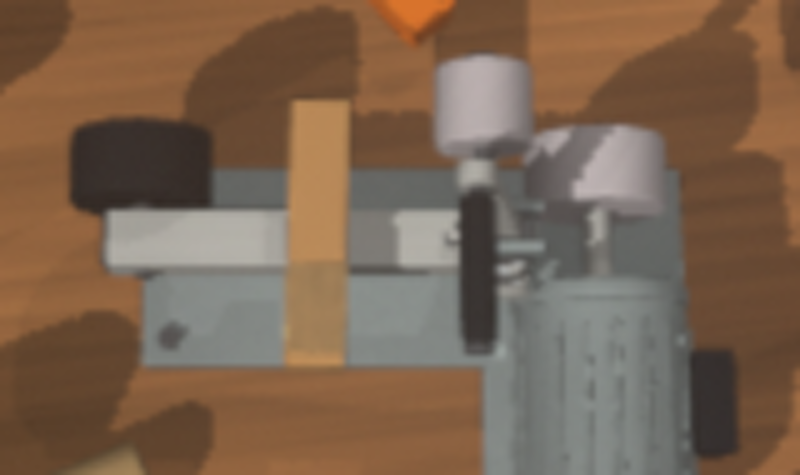

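```bash
cat > m2.py <<'E'
from h import *
z=np.load('top0.npz'); m=dict(camera_matrix=z['K'],cam_to_world=z['T']); P=world(z['d'],m); im=z['im']; K=z['K'];T=z['T']
hsv=cv2.cvtColor(im,cv2.COLOR_RGB2HSV)
def ray(uv,h):
    uv=np.atleast_2d(uv).astype(float); d=np.stack([(uv[:,0]-K[0,2])/K[0,0],-(uv[:,1]-K[1,2])/K[1,1],-np.ones(len(uv))],1)@T[:3,:3].T
    o=T[:3,3]; return (o+d*((h-o[2])/d[:,2])[:,None])
def comp(mask):
    mask=cv2.morphologyEx(mask.astype(np.uint8),cv2.MORPH_OPEN,np.ones((3,3)))
    n,l,s,c=cv2.connectedComponentsWithStats(mask); i=1+np.argmax(s[1:,4]); return l==i
def rect(mask,h,name,big=True):
    if big: mask=comp(mask)
    v,u=np.nonzero(mask); q=ray(np.c_[u,v],h)
    c,s,a=cv2.minAreaRect(q[:,:2].astype(np.float32)); 
    print(name,mask.sum(),'c',np.round(c,4),'size',np.round(s,4),'ang',round(a,2),'meanc',np.round(q.mean(0),4),'zmed',np.round(np.median(P[mask][:,2]),4))
def roi(a,b,c,d):
    r=np.zeros(im.shape[:2],bool); r[a:b,c:d]=1; return r
Z=P[...,2]
print('tab',np.median(Z[300:340,60:180]),np.median(Z[150:160,60:100]))
rect(roi(160,230,250,280)&(abs(Z-.158)<.012)&(hsv[...,1]>60),.158,'stick')
rect(roi(185,210,218,300)&(abs(Z-.118)<.01)&(hsv[...,1]<60),.118,'bar')
tm=roi(180,275,125,198)&(Z>-0.004)&(Z<.045)&(hsv[...,2]>0)
print('hsv tray',hsv[230,160],hsv[240,165],'table',hsv[260,110],'mallet',hsv[250,216],'cup',hsv[170,168])
rect(roi(180,275,125,198)&(Z>.02)&(Z<.04),.030,'rim',False)
g=comp(roi(180,275,125,198)&(Z>.004)&(Z<.045)); cs,_=cv2.findContours(g.astype(np.uint8),0,2); c=max(cs,key=cv2.contourArea); print('tray px',cv2.minAreaRect(c))
rect(roi(180,275,125,198)&(Z>.004)&(Z<.045),.02,'tray')
rect(roi(170,235,283,345)&(Z>.285)&(hsv[...,2]<90),.306+.008,'handle')
rect(roi(235,262,200,232)&(Z>.03),.045,'mallet head')
rect(roi(205,265,295,345)&(Z>.125),.14,'motor')
rect(roi(150,190,155,185)&(Z>.1),.117,'cup')
rect(roi(160,190,118,150)&(Z>.07),.085,'jar')
rect(roi(155,190,280,308)&(Z>.2),.28,'idler')
rect(roi(165,195,208,245)&(Z>.1),.14,'contact')
E
python3 m2.py
```

```text
tab 0.0013678702807047305 0.001376487045388064
stick 628 c [ 0.5478 -0.074 ] size [0.0396 0.1759] ang 82.82 meanc [ 0.5455 -0.074   0.158 ] zmed 0.1586
bar 428 c [0.5594 0.009 ] size [0.1202 0.0384] ang 83.11 meanc [0.5594 0.0085 0.118 ] zmed 0.1179
hsv tray [ 18 115 188] [ 17 114 190] table [ 13 149 151] mallet [ 18 113 162] cup [ 9 43 42]
rim 613 c [0.524 0.297] size [0.3328 0.1847] ang 6.38 meanc [0.5073 0.2987 0.03  ] zmed 0.0302
tray px ((163.15867614746094, 229.18896484375), (72.6161880493164, 39.66135025024414), 64.72228240966797)
tray 2606 c [0.499  0.2963] size [0.2682 0.1396] ang 19.89 meanc [0.4961 0.2947 0.02  ] zmed 0.0103
handle 222 c [ 0.4813 -0.1586] size [0.0201 0.0932] ang 82.05 meanc [ 0.482  -0.1576  0.314 ] zmed 0.3154
mallet head 435 c [0.3893 0.1094] size [0.0695 0.1009] ang 15.83 meanc [0.3966 0.1114 0.045 ] zmed 0.0482
motor 1313 c [ 0.4064 -0.2545] size [0.0803 0.1811] ang 82.56 meanc [ 0.405  -0.2537  0.14  ] zmed 0.1368
cup 474 c [0.6883 0.2423] size [0.0848 0.0831] ang 83.09 meanc [0.6877 0.2427 0.117 ] zmed 0.1175
jar 238 c [0.6969 0.382 ] size [0.0572 0.0605] ang 87.16 meanc [0.6954 0.3819 0.085 ] zmed 0.0859
idler 461 c [ 0.5759 -0.1784] size [0.0575 0.0905] ang 82.22 meanc [ 0.5804 -0.1787  0.28  ] zmed 0.2876
contact 558 c [0.6071 0.0349] size [0.1027 0.0732] ang 83.1 meanc [0.6071 0.0365 0.14  ] zmed 0.1377
```

Call:
{"fn": "jog_arm", "kwargs": {"increments": [[[0, 0, -2], 0.1], [[0, 0, -4], 0.1], [[0, 0, -4], 0.1], [[0, 0, -4], 0.1], [[0, 0, -4], 0.08], [[0, 0, -2], 0.0]]}}

```text
clock: 0.7
tool_pos: [0.2184, -0.5859, 0.4347]
orientation: [-0.001, -0.661, 0.75, -0.002]
ft_force: [0.6, 0.2, 0.3]
grip_width: 0.998
```

```bash
cat >> h.py <<'E'
GX=np.array([np.cos(np.radians(82.9)),np.sin(np.radians(82.9)),0]);GY=np.array([-GX[1],GX[0],0]);GO=np.array([.5327,-.2003,0])
def G(x,y,z): return GO+GX*x/1000+GY*y/1000+np.array([0,0,z/1000])
def to(p,ang=None):
    s=robot.get_state();M=Rq(s['orientation']);d=M.T@(np.array(p)-s['tool_pos'])*100
    a=np.degrees(np.arctan2(M[1,0],M[0,0]))
    print('t',round(s['clock'],2),'tcp',np.round(s['tool_pos'],4),'zax',np.round(M[:,2],3),'xang',round(a,2),'shift cm',np.round(d,2),'F',np.round(s['ft_force'],1),'w',round(float(s['grip_width']),3),'j',np.round(s['joints'],2))
    if ang is not None: print('turn',round(np.radians((a-ang+180)%360-180),3))
    print('grinder tcp',np.round([(s['tool_pos']-GO)@GX*1e3,(s['tool_pos']-GO)@GY*1e3,s['tool_pos'][2]*1e3],1))
E
python3 -c "
from h import *
to([.547,-.074,.421],-97.1)"
```

```text
t 0.7 tcp [ 0.2184 -0.5859  0.4347] zax [ 0.001 -0.003 -1.   ] xang -97.24 shift cm [-54.92 -26.14   1.26] F [0.6 0.2 0.3] w 0.998 j [ 1.1   0.31  0.08  1.31 -0.03  1.52 -0.51]
turn -0.002
grinder tcp [-421.4  264.2  434.7]
```

Call:
{"fn": "jog_arm", "kwargs": {"increments": [[[-2, -1, 0], 0], [[-4, -1.9, 0], 0], [[-4, -1.9, 0], 0], [[-4, -1.9, 0], 0], [[-4, -1.9, 0], 0], [[-4, -1.9, 0], 0], [[-4, -1.9, 0], 0], [[-4, -1.9, 0], 0]]}}

```text
clock: 1.5
tool_pos: [0.3976, -0.3037, 0.4312]
orientation: [-0.0, -0.662, 0.749, 0.0]
ft_force: [0.7, -0.5, 0.9]
grip_width: 0.994
```

Call:
{"fn": "jog_arm", "kwargs": {"increments": [[[-4, -1.9, 0], 0], [[-4, -1.9, 0], 0], [[-4, -1.9, 0], 0], [[-4, -1.9, 0], 0], [[-4, -1.9, 0], 0], [[-3, -1.5, 0], 0], [[-1, -0.5, 0], 0], [[0, 0, 0], 0]]}}

```text
clock: 2.3
tool_pos: [0.5411, -0.0802, 0.4307]
orientation: [-0.0, -0.663, 0.748, 0.001]
ft_force: [-0.5, -1.1, 0.4]
grip_width: 1.002
```

```bash
python3 -c "
from h import *
to([.547,-.074,.25],-97.1)
im,d,m=grab('wrist'); save('','w1.png',im)"
```

```text
t 2.3 tcp [ 0.5411 -0.0802  0.4307] zax [-0.001  0.001 -1.   ] xang -96.92 shift cm [-0.68 -0.53 18.07] F [-0.5 -1.1  0.4] w 1.002 j [ 0.41  0.18 -0.37  1.5   0.06  1.48 -1.66]
turn 0.003
grinder tcp [120.2   6.5 430.7]
```

View pics/w1.png

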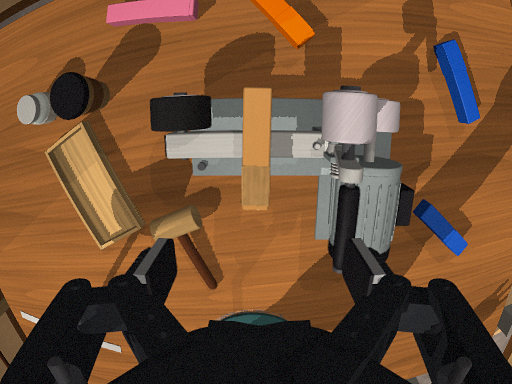

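Call:
{"fn": "jog_arm", "kwargs": {"increments": [[[-0.7, -0.5, 0], 0], [[0, 0, 3], 0], [[0, 0, 4], 0], [[0, 0, 4], 0], [[0, 0, 4], 0], [[0, 0, 3], 0], [[0, 0, 0], 0]], "jaw": 78, "newtons": 45}}

```text
clock: 3.05
tool_pos: [0.5446, -0.076, 0.248]
orientation: [-0.002, -0.662, 0.75, 0.002]
ft_force: [0.3, -0.4, 0.7]
grip_width: 0.782
```

```bash
python3 -c "
from h import *
to([.547,-.074,.122],-97.1)
im,d,m=grab('wrist'); save('','w2.png',im)"
```

```text
t 3.05 tcp [ 0.5446 -0.076   0.248 ] zax [-0.006  0.001 -1.   ] xang -97.15 shift cm [-0.22 -0.28 12.6 ] F [ 0.3 -0.4  0.7] w 0.782 j [ 0.39  0.29 -0.37  1.77  0.12  1.11 -1.71]
turn -0.001
grinder tcp [124.9   3.5 248. ]
```

View pics/w2.png

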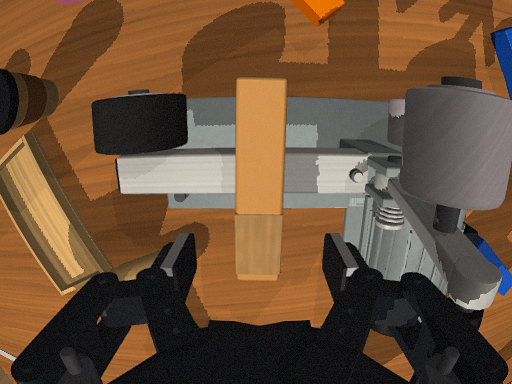

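Call:
{"fn": "jog_arm", "kwargs": {"increments": [[[-0.2, -0.3, 2], 0], [[0, 0, 3], 0], [[0, 0, 3], 0], [[0, 0, 2.5], 0], [[0, 0, 1.3], 0], [[0, 0, 0.4], 0], [[0, 0, 0], 0]]}}

```text
clock: 3.8
tool_pos: [0.5504, -0.0737, 0.1304]
orientation: [0.0, -0.662, 0.749, -0.0]
ft_force: [-0.1, 0.3, 0.6]
grip_width: 0.778
```

```bash
python3 -c "
from h import *
to([.547,-.074,.122],-97.1)"
```

```text
t 3.8 tcp [ 0.5504 -0.0737  0.1304] zax [ 0.001 -0.    -1.   ] xang -97.08 shift cm [0.08 0.34 0.84] F [-0.1  0.3  0.6] w 0.778 j [ 0.36  0.44 -0.35  1.87  0.19  0.87 -1.78]
turn 0.0
grinder tcp [127.9  -2.  130.4]
```

Call:
{"fn": "jog_arm", "kwargs": {"increments": [[[0, 0.2, 0.5], 0], [[0, 0, 0], 0], [[0, 0, 0], 0]]}}

```text
clock: 4.1
tool_pos: [0.5479, -0.0733, 0.1248]
orientation: [0.0, -0.662, 0.749, -0.0]
ft_force: [0.5, -0.7, 0.2]
grip_width: 0.783
```

Call:
{"fn": "jog_arm", "kwargs": {"increments": [[[0, 0, 0], 0], [[0, 0, 0], 0], [[0, 0, 0], 0], [[0, 0, 0], 0], [[0, 0, 0], 0], [[0, 0, 0], 0], [[0, 0, 0], 0]], "jaw": 0, "newtons": 50}}

```text
clock: 4.8
tool_pos: [0.548, -0.0735, 0.1247]
orientation: [0.0, -0.662, 0.749, -0.0]
ft_force: [-0.7, -1.9, 6.2]
grip_width: 0.463
```

```bash
python3 -c "
from h import *
to([.547,-.074,.122],-97.1)
im,d,m=grab('wrist'); save('','w3.png',im)"
```

```text
t 4.8 tcp [ 0.548  -0.0735  0.1247] zax [ 0. -0. -1.] xang -97.07 shift cm [0.06 0.09 0.27] F [-0.7 -1.9  6.2] w 0.463 j [ 0.36  0.44 -0.35  1.88  0.19  0.85 -1.78]
turn 0.0
grinder tcp [127.7   0.5 124.7]
```

View pics/w3.png

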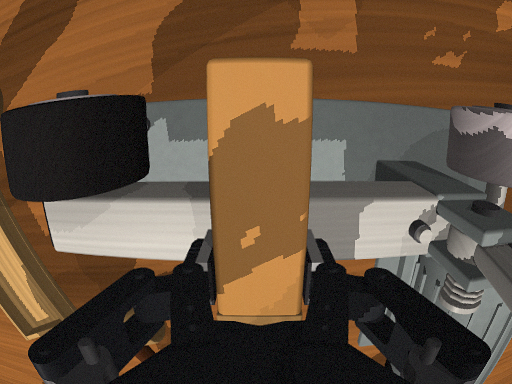

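Call:
{"fn": "jog_arm", "kwargs": {"increments": [[[0, 0, -0.5], 0], [[0, 0, -1], 0], [[0, 0, -2], 0], [[0, 0, -3], 0], [[0, 0, -3], 0], [[0, 0, -2], 0], [[0, 0, -0.5], 0], [[0, 0, 0], 0]]}}

```text
clock: 5.65
tool_pos: [0.5478, -0.0732, 0.2447]
orientation: [0.0, -0.662, 0.749, -0.0]
ft_force: [0.1, -0.1, -3.8]
grip_width: 0.459
```

```bash
cat > t.py <<'E'
from h import *
z=np.load('top0.npz'); im=z['im'][165:285,110:240]; save('','tray.png',cv2.resize(im,None,fx=5,fy=5,interpolation=cv2.INTER_CUBIC))
E
python3 t.py; python3 -c "
from h import *
to([.498,.296,.24],-70)
im,d,m=grab('wrist'); save('','w4.png',im)"
```

```text
t 5.65 tcp [ 0.5478 -0.0732  0.2447] zax [ 0.001 -0.    -1.   ] xang -97.06 shift cm [-36.03   9.48   0.46] F [ 0.1 -0.1 -3.8] w 0.459 j [ 0.39  0.3  -0.38  1.77  0.12  1.1  -1.72]
turn -0.472
grinder tcp [128.    0.7 244.7]
```

View pics/w4.png

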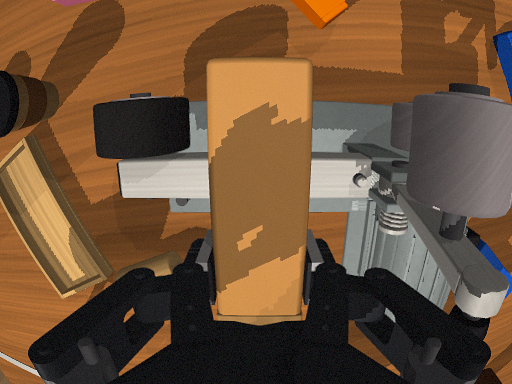

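View pics/tray.png

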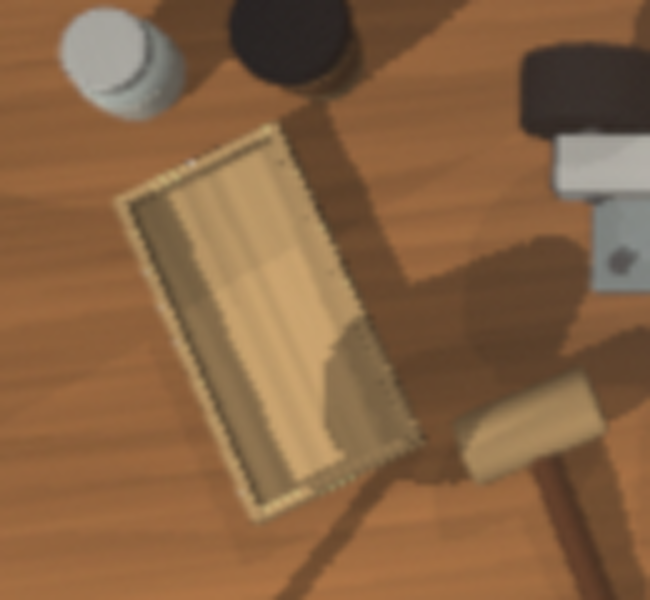

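```bash
cat > t2.py <<'E'
from h import *
z=np.load('top0.npz');K=z['K'];T=z['T']
uv=(np.array([[118,202],[278,127],[422,442],[258,520]])-2)/5+[110,165]
d=np.stack([(uv[:,0]-K[0,2])/K[0,0],-(uv[:,1]-K[1,2])/K[1,1],-np.ones(4)],1)@T[:3,:3].T
q=T[:3,3]+d*((.03-T[2,3])/d[:,2])[:,None]
print(np.round(q,3),q.mean(0),np.linalg.norm(q-np.roll(q,1,0),axis=1))
for a,b in((0,3),(1,2)): print(np.degrees(np.arctan2(*(q[a]-q[b])[[1,0]])))
E
python3 t2.py
```

```text
[[0.596 0.397 0.03 ]
 [0.638 0.277 0.03 ]
 [0.397 0.191 0.03 ]
 [0.356 0.31  0.03 ]] [0.49660084 0.29372239 0.03      ] [0.25490233 0.12708508 0.2562785  0.12581893]
20.085594459976154
19.79658660318987
```

Call:
{"fn": "jog_arm", "kwargs": {"increments": [[[-1.5, 0.4, 0], 0], [[-3, 0.8, 0], 0], [[-4, 1.1, 0], 0], [[-4, 1.1, 0], 0], [[-4, 1.1, 0], 0], [[-4, 1.1, 0], 0], [[-4, 1.1, 0], 0], [[-4, 1.1, 0], 0]]}}

```text
clock: 6.5
tool_pos: [0.504, 0.2213, 0.2433]
orientation: [-0.001, -0.662, 0.749, 0.0]
ft_force: [0.5, -0.0, -2.1]
grip_width: 0.461
```

Call:
{"fn": "jog_arm", "kwargs": {"increments": [[[-4, 1, 0], 0], [[-2.3, 0.6, 0], 0], [[-1, 0.2, 0], -0.07], [[0, 0, 0], -0.1], [[0, 0, 0], -0.1], [[0, 0, 0], -0.1], [[0, 0, 0], -0.1], [[0, 0, 0], 0]]}}

```text
clock: 7.3
tool_pos: [0.4956, 0.2942, 0.2431]
orientation: [0.001, 0.819, -0.573, -0.001]
ft_force: [0.2, -0.3, -2.3]
grip_width: 0.462
```

```bash
python3 -c "
from h import *
to([.497,.294,.10],-70)
im,d,m=grab('wrist'); save('','w5.png',im)"
```

```text
t 7.3 tcp [0.4956 0.2942 0.2431] zax [-0.002 -0.    -1.   ] xang -69.98 shift cm [ 0.07 -0.15 14.31] F [ 0.2 -0.3 -2.3] w 0.462 j [-0.09  0.39 -0.64  1.71  0.25  1.13 -2.02]
turn 0.0
grinder tcp [486.1  97.9 243.1]
```

View pics/w5.png

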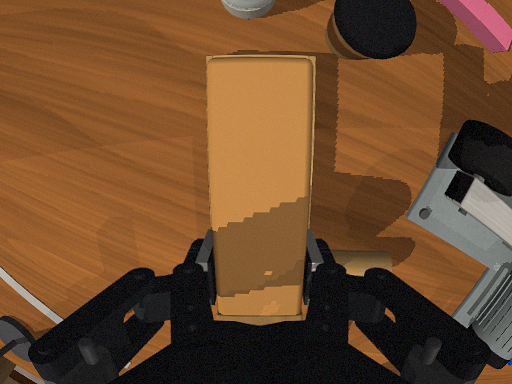

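Call:
{"fn": "jog_arm", "kwargs": {"increments": [[[0.1, -0.1, 2], 0], [[0, 0, 4], 0], [[0, 0, 5], 0], [[0, 0, 4], 0], [[0, 0, 3], 0], [[0, 0, 1.8], 0], [[0, 0, 0.7], 0], [[0, 0, 0], 0]]}}

```text
clock: 8.15
tool_pos: [0.4971, 0.2934, 0.0386]
orientation: [0.001, 0.818, -0.575, -0.0]
ft_force: [-0.1, 0.3, -2.8]
grip_width: 0.464
```

```bash
python3 -c "
from h import *
to([.497,.294,.015],-70)"
```

```text
t 8.15 tcp [0.4971 0.2934 0.0386] zax [-0.001 -0.001 -1.   ] xang -70.2 shift cm [-0.06 -0.01  2.36] F [-0.1  0.3 -2.8] w 0.464 j [-0.19  0.64 -0.52  1.85  0.44  0.77 -2.17]
turn -0.004
grinder tcp [485.5  96.3  38.6]
```

Call:
{"fn": "jog_arm", "kwargs": {"increments": [[[0, 0, 0.8], 0], [[0, 0, 0.8], 0], [[0, 0, 0.4], 0], [[0, 0, 0.2], 0], [[0, 0, 0], 0], [[0, 0, 0], 0]]}}

```text
clock: 8.75
tool_pos: [0.4979, 0.2934, 0.0175]
orientation: [-0.0, 0.818, -0.575, 0.0]
ft_force: [0.3, -0.2, -1.5]
grip_width: 0.459
```

```bash
python3 -c "
from h import *
to([.497,.294,.015],-70)"
```

```text
t 8.75 tcp [0.4979 0.2934 0.0175] zax [ 0.  0. -1.] xang -70.13 shift cm [-0.09  0.06  0.25] F [ 0.3 -0.2 -1.5] w 0.459 j [-0.2   0.68 -0.5   1.85  0.47  0.73 -2.19]
turn -0.002
grinder tcp [485.6  95.6  17.5]
```

Call:
{"fn": "jog_arm", "kwargs": {"increments": [[[0, 0, 0.2], 0], [[0, 0, 0], 0], [[0, 0, 0], 0]]}}

```text
clock: 9.05
tool_pos: [0.4978, 0.2932, 0.0153]
orientation: [-0.0, 0.818, -0.575, -0.0]
ft_force: [-0.6, -0.0, -2.4]
grip_width: 0.462
```

Call:
{"fn": "jog_arm", "kwargs": {"increments": [[[0, 0, 0.2], 0], [[0, 0, 0], 0], [[0, 0, 0], 0]]}}

```text
clock: 9.35
tool_pos: [0.4979, 0.2934, 0.0147]
orientation: [-0.0, 0.819, -0.575, 0.0]
ft_force: [-9.6, -8.2, 28.1]
grip_width: 0.462
```

Call:
{"fn": "jog_arm", "kwargs": {"increments": [[[0, 0, -0.2], 0], [[0, 0, 0], 0]]}}

```text
clock: 9.55
tool_pos: [0.4979, 0.2934, 0.0156]
orientation: [-0.0, 0.818, -0.575, 0.0]
ft_force: [-0.1, -1.0, -2.5]
grip_width: 0.465
```

Call:
{"fn": "jog_arm", "kwargs": {"increments": [[[0, 0, 0], 0], [[0, 0, 0], 0], [[0, 0, 0], 0], [[0, 0, 0], 0], [[0, 0, 0], 0]], "jaw": 66}}

```text
clock: 10.05
tool_pos: [0.4977, 0.2933, 0.0152]
orientation: [-0.0, 0.819, -0.574, -0.0]
ft_force: [-0.2, -0.2, 0.4]
grip_width: 0.662
```

Call:
{"fn": "jog_arm", "kwargs": {"increments": [[[0, 0, -1], 0], [[0, 0, -3], 0], [[0, 0, -4], 0], [[0, 0, -5], 0], [[0, 0, -5], 0], [[0, 0, -5], 0], [[0, 0, -4], 0], [[0, 0, -2], 0]]}}

```text
clock: 10.85
tool_pos: [0.498, 0.2939, 0.31]
orientation: [-0.002, 0.819, -0.574, 0.001]
ft_force: [0.0, 0.8, -1.3]
grip_width: 0.662
```

```bash
python3 -c "
from h import *
im,d,m=grab('wrist'); save('','w6.png',im)
to(G(35.4,56,430),-97.1)
im,d,m=grab('top'); save('','top1.png',im)
"
```

```text
t 10.9 tcp [0.4985 0.2943 0.3116] zax [ 0.006  0.003 -1.   ] xang -70.11 shift cm [ 41.97  16.91 -11.98] F [ 0.5 -1.5  3.8] w 0.658 j [-0.06  0.33 -0.66  1.62  0.21  1.26 -1.99]
turn 0.471
grinder tcp [486.6  95.1 311.6]
```

View pics/w6.png

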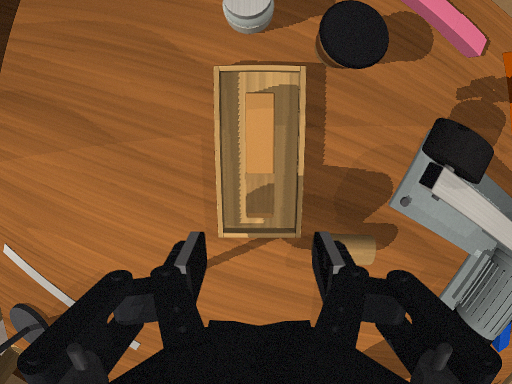

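View pics/top1.png

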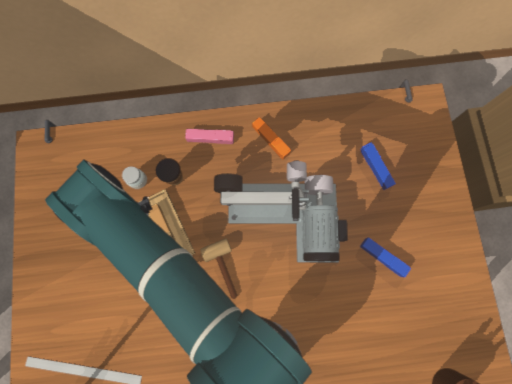

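Call:
{"fn": "jog_arm", "kwargs": {"increments": [[[0, 0, -2], 0.09], [[0, 0, -3], 0.1], [[0, 0, -3], 0.1], [[0, 0, -3], 0.1], [[0, 0, -1], 0.08], [[2, -0.2, 0], 0], [[4, -0.4, 0], 0], [[4, -0.4, 0], 0]], "jaw": 90}}

```text
clock: 11.75
tool_pos: [0.4947, 0.1919, 0.4246]
orientation: [-0.0, -0.663, 0.749, 0.0]
ft_force: [0.8, -0.6, 0.2]
grip_width: 0.901
```

Call:
{"fn": "jog_arm", "kwargs": {"increments": [[[4.5, -0.4, 0], 0], [[4.5, -0.4, 0], 0], [[4.5, -0.4, 0], 0], [[4.5, -0.4, 0], 0], [[4.5, -0.4, 0], 0], [[4.5, -0.4, 0], 0], [[4.5, -0.4, 0], 0], [[2.5, 0, 0], 0]]}}

```text
clock: 12.55
tool_pos: [0.4804, -0.1515, 0.4246]
orientation: [-0.001, -0.661, 0.75, 0.0]
ft_force: [-0.0, 1.1, -0.3]
grip_width: 0.901
```

Call:
{"fn": "jog_arm", "kwargs": {"increments": [[[0, 0, 0], 0], [[0, 0, 0], 0]]}}

```text
clock: 12.75
tool_pos: [0.4812, -0.1479, 0.4248]
orientation: [-0.0, -0.662, 0.749, 0.0]
ft_force: [-0.0, 0.8, 0.2]
grip_width: 0.9
```

```bash
python3 -c "
from h import *
to(G(35.4,56,400),-97.1)
im,d,m=grab('wrist'); save('','w7.png',im)
im,d,m=grab('scene'); save('','sc7.png',im)
"
```

```text
t 12.75 tcp [ 0.4812 -0.1479  0.4248] zax [-0.001  0.001 -1.   ] xang -97.08 shift cm [ 1.03 -0.16  2.48] F [-0.   0.8  0.2] w 0.9 j [ 0.47  0.08 -0.25  1.61  0.02  1.45 -1.48]
turn 0.0
grinder tcp [ 45.6  57.6 424.8]
```

View pics/w7.png

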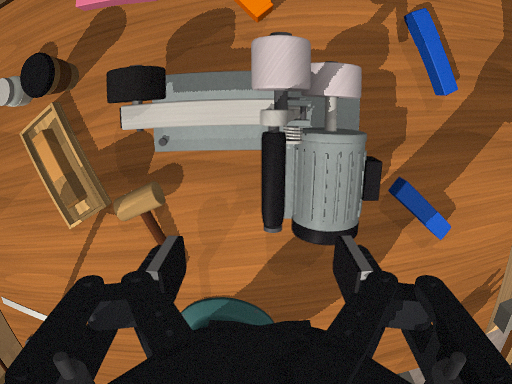

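View pics/sc7.png

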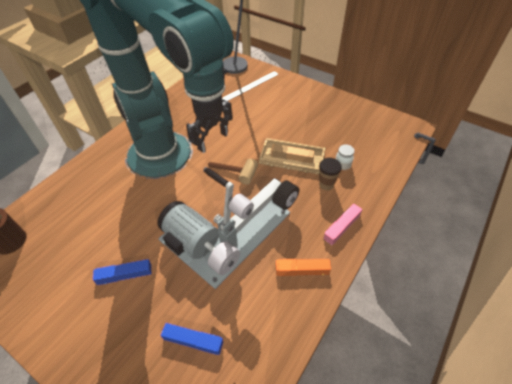

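Call:
{"fn": "jog_arm", "kwargs": {"increments": [[[1, -0.2, 0.5], 0], [[0, 0, 2], 0], [[0, 0, 3], 0], [[0, 0, 3], 0], [[0, 0, 2], 0], [[0, 0, 1], 0], [[0, 0, 0], 0], [[0, 0, 0], 0]], "jaw": 75}}

```text
clock: 13.65
tool_pos: [0.4826, -0.1583, 0.3111]
orientation: [0.0, -0.662, 0.749, -0.0]
ft_force: [0.3, 0.2, 0.2]
grip_width: 0.745
```

```bash
python3 -c "
from h import *
to(G(35.4,56,285),-97.1)
im,d,m=grab('wrist'); save('','w8.png',im)
"
```

```text
t 13.65 tcp [ 0.4826 -0.1583  0.3111] zax [ 0.001 -0.    -1.   ] xang -97.04 shift cm [0.01 0.11 2.61] F [0.3 0.2 0.2] w 0.745 j [ 0.48  0.14 -0.24  1.79  0.04  1.21 -1.47]
turn 0.001
grinder tcp [ 35.5  54.9 311.1]
```

View pics/w8.png

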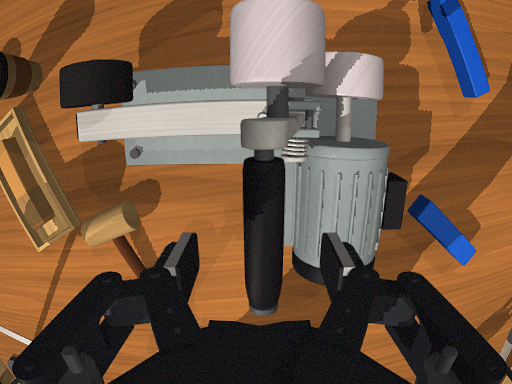

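Call:
{"fn": "jog_arm", "kwargs": {"increments": [[[0, 0.1, 1.2], 0], [[0, 0, 1], 0], [[0, 0, 0.4], 0], [[0, 0, 0], 0], [[0, 0, 0], 0]]}}

```text
clock: 14.2
tool_pos: [0.4812, -0.1582, 0.2844]
orientation: [0.0, -0.662, 0.749, 0.0]
ft_force: [-0.7, 0.6, 0.3]
grip_width: 0.748
```

Call:
{"fn": "jog_arm", "kwargs": {"increments": [[[0, 0, 0], 0], [[0, 0, 0], 0], [[0, 0, 0], 0], [[0, 0, 0], 0], [[0, 0, 0], 0], [[0, 0, 0], 0], [[0, 0, 0], 0]], "jaw": 0, "newtons": 50}}

```text
clock: 14.9
tool_pos: [0.4812, -0.1583, 0.2846]
orientation: [0.0, -0.662, 0.749, -0.0]
ft_force: [-1.5, -2.4, 4.1]
grip_width: 0.236
```

```bash
cat > arc.py <<'E'
from h import *
to(G(35.4,56,285),-97.1)
# plan: increments (gx,z) mm along arc by angle, handle 170
s=robot.get_state(); p=s['tool_pos']
th=np.linspace(.21,1.53,23)
x=170*np.sin(th); z=170*np.cos(th)
for i in range(1,len(th)): print(i,'th',round(th[i],3),'tool x cm',round(-(x[i]-x[i-1])/10,2),'tool z',round(-(z[i]-z[i-1])/10,2), 'offs expected tcp gx',round(x[i],1),'z',round(140+z[i],1))
im,d,m=grab('wrist'); save('','w9.png',im)
E
python3 arc.py
```

```text
t 14.9 tcp [ 0.4812 -0.1583  0.2846] zax [ 0. -0. -1.] xang -97.07 shift cm [-0.01 -0.03 -0.04] F [-1.5 -2.4  4.1] w 0.236 j [ 0.47  0.16 -0.24  1.83  0.04  1.15 -1.48]
turn 0.001
grinder tcp [ 35.3  56.3 284.6]
1 th 0.27 tool x cm -0.99 tool z 0.24 offs expected tcp gx 45.3 z 303.8
2 th 0.33 tool x cm -0.97 tool z 0.3 offs expected tcp gx 55.1 z 300.8
3 th 0.39 tool x cm -0.95 tool z 0.36 offs expected tcp gx 64.6 z 297.2
4 th 0.45 tool x cm -0.93 tool z 0.42 offs expected tcp gx 73.9 z 293.1
5 th 0.51 tool x cm -0.9 tool z 0.47 offs expected tcp gx 83.0 z 288.4
6 th 0.57 tool x cm -0.87 tool z 0.52 offs expected tcp gx 91.7 z 283.1
7 th 0.63 tool x cm -0.84 tool z 0.58 offs expected tcp gx 100.2 z 277.4
8 th 0.69 tool x cm -0.81 tool z 0.63 offs expected tcp gx 108.2 z 271.1
9 th 0.75 tool x cm -0.77 tool z 0.67 offs expected tcp gx 115.9 z 264.4
10 th 0.81 tool x cm -0.73 tool z 0.72 offs expected tcp gx 123.1 z 257.2
11 th 0.87 tool x cm -0.68 tool z 0.76 offs expected tcp gx 129.9 z 249.6
12 th 0.93 tool x cm -0.63 tool z 0.8 offs expected tcp gx 136.3 z 241.6
13 th 0.99 tool x cm -0.58 tool z 0.84 offs expected tcp gx 142.1 z 233.3
14 th 1.05 tool x cm -0.53 tool z 0.87 offs expected tcp gx 147.5 z 224.6
15 th 1.11 tool x cm -0.48 tool z 0.9 offs expected tcp gx 152.3 z 215.6
16 th 1.17 tool x cm -0.43 tool z 0.93 offs expected tcp gx 156.5 z 206.3
17 th 1.23 tool x cm -0.37 tool z 0.95 offs expected tcp gx 160.2 z 196.8
18 th 1.29 tool x cm -0.31 tool z 0.97 offs expected tcp gx 163.3 z 187.1
19 th 1.35 tool x cm -0.25 tool z 0.99 offs expected tcp gx 165.9 z 177.2
20 th 1.41 tool x cm -0.19 tool z 1.0 offs expected tcp gx 167.8 z 167.2
21 th 1.47 tool x cm -0.13 tool z 1.01 offs expected tcp gx 169.1 z 157.1
22 th 1.53 tool x cm -0.07 tool z 1.02 offs expected tcp gx 169.9 z 146.9
```

View pics/w9.png

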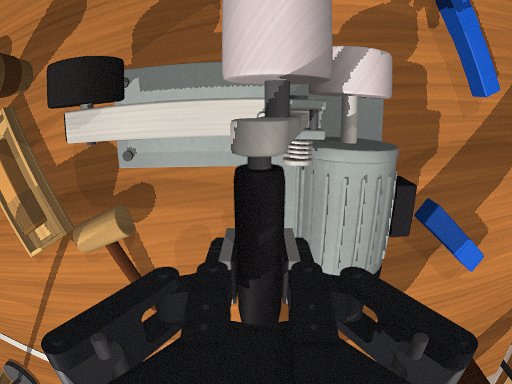

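Call:
{"fn": "jog_arm", "kwargs": {"increments": [[[-0.5, 0, 0.11], 0], [[-0.5, 0, 0.13], 0], [[-0.97, 0, 0.3], 0], [[-0.95, 0, 0.36], 0], [[-0.93, 0, 0.42], 0], [[-0.9, 0, 0.47], 0], [[0, 0, 0], 0], [[0, 0, 0], 0]]}}

```text
clock: 15.75
tool_pos: [0.487, -0.1107, 0.2658]
orientation: [-0.0, -0.662, 0.749, 0.0]
ft_force: [1.8, -7.0, -1.0]
grip_width: 0.24
```

```bash
python3 -c "
from h import *
to(G(83,56,288.4-21.4),-97.1)"
```

```text
t 15.75 tcp [ 0.487  -0.1107  0.2658] zax [-0.001 -0.    -1.   ] xang -97.04 shift cm [ 0.03 -0.04 -0.12] F [ 1.8 -7.  -1. ] w 0.24 j [ 0.41  0.17 -0.28  1.87  0.05  1.11 -1.58]
turn 0.001
grinder tcp [ 83.3  56.4 265.8]
```

Call:
{"fn": "jog_arm", "kwargs": {"increments": [[[-0.87, 0, 0.47], 0], [[-0.84, 0, 0.55], 0], [[-0.81, 0, 0.6], 0], [[-0.77, 0, 0.67], 0], [[-0.73, 0, 0.72], 0], [[-0.68, 0, 0.76], 0], [[0, 0, 0], 0], [[0, 0, 0], 0]]}}

```text
clock: 16.55
tool_pos: [0.4924, -0.0658, 0.2277]
orientation: [-0.001, -0.662, 0.75, -0.0]
ft_force: [1.2, -17.2, -4.6]
grip_width: 0.24
```

```bash
python3 -c "
from h import *
to(G(129.9,56,249.6-21.4),-97.1)"
```

```text
t 16.55 tcp [ 0.4924 -0.0658  0.2277] zax [-0.001 -0.002 -1.   ] xang -97.13 shift cm [-0.14 -0.06 -0.05] F [  1.2 -17.2  -4.6] w 0.24 j [ 0.35  0.21 -0.31  1.92  0.08  1.03 -1.69]
turn -0.001
grinder tcp [128.5  56.6 227.7]
```

Call:
{"fn": "jog_arm", "kwargs": {"increments": [[[-0.58, 0, 0.84], 0], [[-0.55, 0, 0.87], 0], [[-0.53, 0, 0.87], 0], [[-0.48, 0, 0.9], 0], [[-0.41, 0, 0.93], 0], [[0, 0, 0], 0], [[0, 0, 0], 0]]}}

```text
clock: 17.25
tool_pos: [0.4956, -0.0396, 0.1842]
orientation: [-0.001, -0.662, 0.749, -0.0]
ft_force: [-1.7, -11.5, 4.8]
grip_width: 0.239
```

```bash
python3 -c "
from h import *
to(G(156.5,56,206.3-21.4),-97.1)"
```

```text
t 17.25 tcp [ 0.4956 -0.0396  0.1842] zax [-0.001 -0.001 -1.   ] xang -97.09 shift cm [-0.17 -0.06 -0.07] F [ -1.7 -11.5   4.8] w 0.239 j [ 0.3   0.26 -0.32  1.96  0.1   0.93 -1.77]
turn 0.0
grinder tcp [154.8  56.6 184.2]
```

Call:
{"fn": "jog_arm", "kwargs": {"increments": [[[-0.33, 0, 0.95], 0], [[-0.28, 0, 0.97], 0], [[-0.24, 0, 0.99], 0], [[-0.17, 0, 1], 0], [[-0.1, 0, 0.9], 0], [[0, 0, 0], 0], [[0, 0, 0], 0]]}}

```text
clock: 17.95
tool_pos: [0.4972, -0.0276, 0.1364]
orientation: [-0.0, -0.662, 0.749, 0.0]
ft_force: [-2.2, -5.6, 10.0]
grip_width: 0.241
```

```bash
python3 -c "
from h import *
to(G(169.9,56,146.9-21.4),-97.1)
im,d,m=grab('wrist'); save('','w10.png',im)"
```

```text
t 17.95 tcp [ 0.4972 -0.0276  0.1364] zax [-0. -0. -1.] xang -97.05 shift cm [-0.3  -0.06  1.09] F [-2.2 -5.6 10. ] w 0.241 j [ 0.27  0.33 -0.32  2.    0.14  0.83 -1.83]
turn 0.001
grinder tcp [166.9  56.6 136.4]
```

View pics/w10.png

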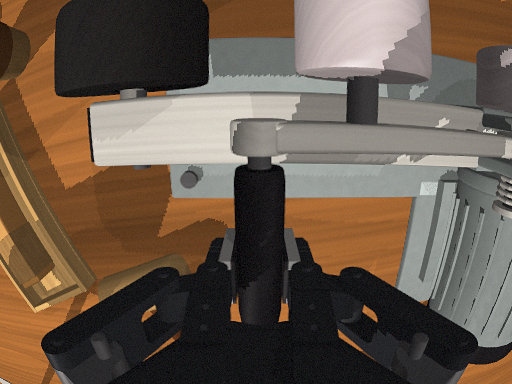

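Handle still well in the pads, arm nearly level. I creep to the stop, watching for the force rise.

Call:
{"fn": "jog_arm", "kwargs": {"increments": [[[-0.04, 0, 0.4], 0], [[-0.03, 0, 0.4], 0], [[0, 0, 0.2], 0], [[0, 0, 0], 0], [[0, 0, 0], 0]]}}

```text
clock: 18.5
tool_pos: [0.4972, -0.0269, 0.1265]
orientation: [-0.0, -0.662, 0.749, 0.0]
ft_force: [-2.8, -4.8, 10.3]
grip_width: 0.238
```

Call:
{"fn": "jog_arm", "kwargs": {"increments": [[[0, 0, 0.1], 0], [[0, 0, 0], 0], [[0, 0, 0], 0]]}}

```text
clock: 18.8
tool_pos: [0.4973, -0.0268, 0.1256]
orientation: [-0.0, -0.662, 0.749, 0.0]
ft_force: [-3.4, -4.1, 10.6]
grip_width: 0.241
```

Call:
{"fn": "jog_arm", "kwargs": {"increments": [[[0, 0, 0.1], 0], [[0, 0, 0], 0], [[0, 0, 0], 0]]}}

```text
clock: 19.1
tool_pos: [0.4973, -0.0268, 0.1251]
orientation: [-0.0, -0.662, 0.749, -0.0]
ft_force: [-7.5, -6.0, 21.2]
grip_width: 0.236
```

Call:
{"fn": "jog_arm", "kwargs": {"increments": [[[0, 0, 0.05], 0], [[0, 0, 0], 0], [[0, 0, 0], 0], [[0, 0, 0], 0], [[0, 0, 0], 0]]}}

```text
clock: 19.6
tool_pos: [0.4973, -0.0268, 0.1248]
orientation: [-0.0, -0.662, 0.749, -0.0]
ft_force: [-10.0, -3.9, 26.5]
grip_width: 0.237
```

```bash
python3 -c "
from h import *
to(G(169.9,56,146.9-21.4),-97.1)
im,d,m=grab('wrist'); save('','w11.png',im)
im,d,m=grab('scene'); save('','sc11.png',cv2.resize(im,(800,600)))
im,d,m=grab('top'); save('','top11.png',im)
s=robot.get_state();print(s['ft_force'],s['tool_pos'])"
```

```text
t 19.6 tcp [ 0.4973 -0.0268  0.1248] zax [ 0. -0. -1.] xang -97.05 shift cm [-0.21 -0.05 -0.07] F [-10.   -3.9  26.5] w 0.237 j [ 0.26  0.35 -0.32  2.01  0.15  0.8  -1.84]
turn 0.001
grinder tcp [167.8  56.5 124.8]
[-9.66607072 -3.91266302 26.76177583] [ 0.4973106  -0.02683385  0.124817  ]
```

View pics/w11.png

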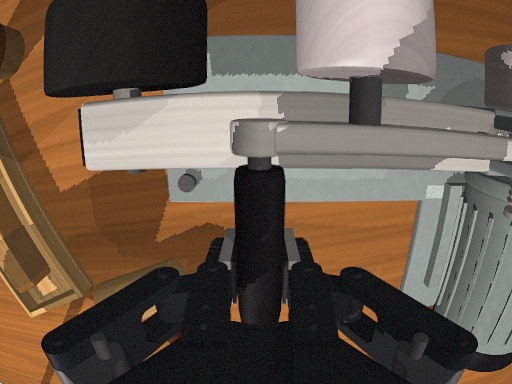

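View pics/sc11.png

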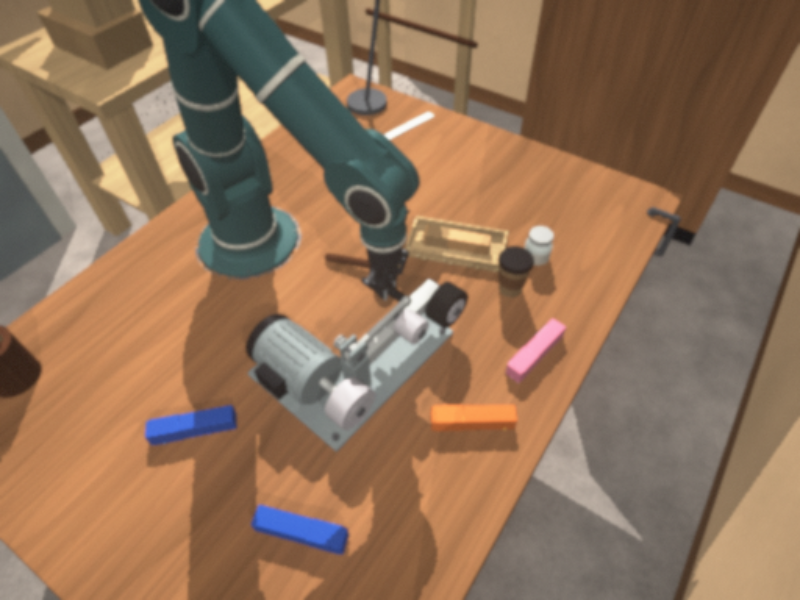

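```bash
python3 -c "
from h import *
print(order.finish_job()); s=robot.get_state(); print(s['clock'],s['ft_force'])"
```

```text
the job is handed in; nothing more can be done
None
the job is handed in; nothing more can be done
```

I took the tan stick off the grinder's bar and laid it flat in the wooden tray. I then gripped the tension handle, swung the arm forward to its stop and handed the job in at about 20 s, still holding it.

- **Stick:** after I let go, the wrist picture showed it lying flat in the middle of the tray.
- **Stop:** the upward push on the tool rose from about 10.5 N to 26.5 N over the last 2 mm or so of commanded travel, and the tool sank only about 1 mm. The handle was then at about 146 mm against the 147 mm expected at the stop. Its forward position read about 168 mm against an expected 170 mm, within calibration and path error.
- **Grip:** the jaws held at about 20 mm on the 22 mm handle.
- **Other things:** the cup and jar looked unmoved in the last scene picture. The mallet was partly hidden by the arm in that view. I took no separate measurement of any of the three.
- **Forces:** the highest I read was about 30 N, when the stick touched the tray floor. Midway through the swing the arm pulled the handle outward with about 16 N, which I reduced by steering slightly inward.

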